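# Set out the brown bottles for the ward round

### The arm

A 6-joint arm with a two-finger parallel gripper is mounted at the origin on the work surface. World frame = base frame: x ahead of the robot, y to its left, z up, the work surface at z = 0. Lengths are in m, angles in rad, forces in N, time in s.
With the tool pointing down it reaches from about 0.375 to 0.975 m from the base axis. Payload 3.8 kg.
Tool frame: the origin (TCP) lies at the very end of the fingers, on their centre line; the grasp point (between the pads) lies 19 mm behind it; z points along the fingers, y is the direction in which the jaws open and shut (so a half turn about z gives the same grasp; the last joint's range is limited). The gripper opens to 85 mm and grips with 20 to 120 N. Pads are 22 mm wide; open, the fingers measure 114 mm over their backs; the gripper's body (76 mm by 85 mm) begins 54 mm behind the grasp point. The pads swing forward as they close: fully open they stand 13 mm farther back than shut.
Start: joints at [-1.148, 0.264, 1.604, -0, 1.274, -0.037], TCP at [0.3, -0.605, 0.231] pointing down, gripper open.
Joint ranges: [-2.63, 2.63], [-0.94, 2.18], [0.31, 2.57], [-1.31, 4.45], [0, 2.66], [-2.55, 2.55]. Speed limits (rad/s): [2.57, 2.57, 3.14, 3.14, 3.14, 3.14].

### API

Orientations are given as a rotation vector (axis times angle).
In Python, from workcell import bot, viewer gives the robot as it stands.
- The arm moves only by the tool jog_arm, never from a script. Its argument "motion" is a list of rows, each an object of numbers: "dx", "dy", "dz": the shift along the world's x, y, z in cm; "turn": the turn about the world's z in rad. A call has 1 to 12 rows; each row shifts and turns the commanded pose from where the row before left it; what a row does not reach is not made up. A row lasts 1/12 s, in which the tool goes at most 41.7 mm and 7.16 degrees, less where a joint would pass 70% of its speed; a pose out of reach is approached as far as the arm can. A call is refused whole if a number of a shift passes 4.17 or a number of a turn 0.125, either way. A call with a gripper value outside its range is refused whole. "fingers" is the finger opening in cm, from 0 to 8.54, set as the call begins (left out, the last holds). The fingers move at their own pace and stop on an object; "grip_force" is the grip in N (left out, the last holds). Time passes only in rows, so rows that do not move let the fingers close. It gives the time, the measured TCP pose, the force and the opening at its end, in the units of the state.
- bot.read_state(): the state, without advancing time (a new reading comes with each control period).
- viewer.read_camera(name): name is "side" or "top" or "wrist"; returns (picture, depth): 384x512x3 uint8, red, green, blue; 384x512 float32, m along the optical axis (not along the pixel's ray), 0 where there is no reading.
- viewer.camera_info(name): a dict with "vertical_fov" (degrees; the focal length in pixels is half the picture's height over the tangent of half this angle, whatever the lens; pixels are square), "cx", "cy" (the principal point, pixels), "R" (3x3) and "t" (3): a world point X has camera coordinates R X + t. Camera axes: x right, y down, z forward; pixel columns grow to the right and rows downward; lengths in m; the calibration is good to about 2 mm. A picture is of the moment at which its call begins: read the wrist's pose just before it. camera_info takes no time and is no camera call; for the wrist camera it gives the pose at the moment of the call.
- bot.finish_job(): hands the job in, once; it reports no verdict.
The state is a dict: "time": time; "q": joint angles; "joint_vel": joint speeds; "joint_torque": joint torques, N m; "tool_pos": TCP position; "tcp_rot": TCP orientation; "wrist_force": force on the tool from outside, world axes, zero at the start; "torque": the same for the moment, N m; "width": opening from 0.0 (shut) to 1.0 (fully open).
Only numpy, scipy, OpenCV 4.12 (cv2) and the standard library are available. Lean on these libraries where they do the work, as an engineer would, in place of code of your own. Each camera call takes 0.05 s, during which the arm holds its last target. There are 200 camera calls.

### The job

Set out the medicines on the ward trolley: stand each of the four brown bottles upright in the well of the dish that has the same colour as its cap (red, blue, yellow, green). Keep the bottles upright, set them down gently without dropping them, and leave the two white bottles where they stand.

Things in the scene. Friction and masses are not known exactly. Their poses are not given: they have to be found in the camera images.
- brown_red_mid (a point): dark brown glass bottle with a red screw cap and a white label band round its side, loose, standing upright. 80 mm tall: straight round body 42 mm in diameter from 0 to 56 mm, then a red cap 28 mm in diameter at 62 to 80 mm. 90 to 165 g. The point is its centre, on its axis 40 mm above its underside; z is its axis, up
- brown_blue_mid (a point): dark brown glass bottle with a blue screw cap and a white label band round its side, loose, standing upright. 80 mm tall: straight round body 42 mm in diameter from 0 to 56 mm, then a blue cap 28 mm in diameter at 62 to 80 mm. 90 to 165 g. The point is its centre, on its axis 40 mm above its underside; z is its axis, up
- brown_yellow_mid (a point): dark brown glass bottle with a yellow screw cap and a white label band round its side, loose, standing upright. 80 mm tall: straight round body 42 mm in diameter from 0 to 56 mm, then a yellow cap 28 mm in diameter at 62 to 80 mm. 90 to 165 g. The point is its centre, on its axis 40 mm above its underside; z is its axis, up
- brown_green_mid (a point): dark brown glass bottle with a green screw cap and a white label band round its side, loose, standing upright. 80 mm tall: straight round body 42 mm in diameter from 0 to 56 mm, then a green cap 28 mm in diameter at 62 to 80 mm. 90 to 165 g. The point is its centre, on its axis 40 mm above its underside; z is its axis, up
- dish_red: red round shallow dish, fixed to the trolley top: 84 mm across outside, 12 mm high, rim wall 8 mm thick, so the round well is 68 mm across; its floor is 4 mm above the trolley top. Origin at the centre of its underside, at the height of the trolley top; z up
- dish_blue: blue round shallow dish, fixed to the trolley top: 84 mm across outside, 12 mm high, rim wall 8 mm thick, so the round well is 68 mm across; its floor is 4 mm above the trolley top. Origin at the centre of its underside, at the height of the trolley top; z up
- dish_yellow: yellow round shallow dish, fixed to the trolley top: 84 mm across outside, 12 mm high, rim wall 8 mm thick, so the round well is 68 mm across; its floor is 4 mm above the trolley top. Origin at the centre of its underside, at the height of the trolley top; z up
- dish_green: green round shallow dish, fixed to the trolley top: 84 mm across outside, 12 mm high, rim wall 8 mm thick, so the round well is 68 mm across; its floor is 4 mm above the trolley top. Origin at the centre of its underside, at the height of the trolley top; z up
- white_red_mid (a point): white bottle with a red cap and a grey label band, same shape and size as the brown ones (80 mm tall, 42 mm in diameter), loose, standing upright; not to be moved. The point is its centre, 40 mm above its underside; z is its axis, up
- white_blue_mid (a point): white bottle with a blue cap and a grey label band, same shape and size as the brown ones (80 mm tall, 42 mm in diameter), loose, standing upright; not to be moved. The point is its centre, 40 mm above its underside; z is its axis, up

How it is judged:
By the outcome, as a careful person would: the job done as asked, in the order asked, and still so for the second after the job is handed in, with the robot touching nothing.
It also fails if it takes over 112 s, if anything falls off the work surface, if the arm or the gripper's body presses on something with over 40 N, if the wrist force passes 120 N, or if a joint passes its speed limit or range.

## Working session

There is one attempt and no reset: what is moved stays moved. The work goes in short steps, Python scripts to look and compute and a tool call to move; the robot and the scene stay as the last step left them, time stands still between calls to the robot, and variables do not carry over. Pictures are saved under pics/ and viewed, about 12 in all and at most 16, crops included, and the job is handed in when it is done.

Besides the shell and the picture viewer there is one more tool, called after ">>>" as name(argument=value, ...) on one line, values as JSON. jog_arm: Moves the arm, as the interface text tells. Its arguments: {"type":"object","properties":{"motion":{"type":"array"},"fingers":{"type":"number"},"grip_force":{"type":"number"}},"required":["motion"]}

```bash
mkdir -p pics; ls
python3 - <<'E'
from workcell import bot, viewer
import cv2,numpy as np
print(bot.read_state())
ims=[]
for n in("side","top"):
    i=viewer.camera_info(n);print(n,i)
    p,d=viewer.read_camera(n);np.savez(f"pics/{n}0.npz",p=p,d=d);cv2.imwrite(f"pics/{n}0.png",cv2.resize(p[:,:,::-1],(768,576)))
E
```

```text
pics
{'time': 0.0, 'q': array([-1.14792899e+00,  2.64755783e-01,  1.60538368e+00, -2.82214071e-05,
        1.27370431e+00, -3.68921727e-02]), 'joint_vel': array([-0.00060766, -0.00135741, -0.00127811, -0.00258539, -0.0007765 ,
        0.00062137]), 'joint_torque': array([-4.25916887e-04, -5.15113413e+01, -3.67319798e+01, -4.41581496e-04,
        1.29539214e-02, -1.94709401e-05]), 'tool_pos': array([ 0.29921119, -0.60423685,  0.22995503]), 'tcp_rot': array([-3.05680008e+00, -7.15355110e-01,  7.19266689e-04]), 'wrist_force': array([-0.54880626,  0.17683423,  0.43457465]), 'torque': array([ 0.06047986, -0.01697797,  0.02383527]), 'width': 0.9991735939112887}
side {'vertical_fov': 54.32266832144358, 'cx': 257.8151821800141, 'cy': 191.13715576773396, 'R': array([[-0.88773399, -0.46033572,  0.00440255],
       [-0.35586773,  0.68014329, -0.64090815],
       [ 0.29203855, -0.57052267, -0.76760495]]), 't': array([0.49906874, 0.23055312, 0.57116174])}
top {'vertical_fov': 56.73767871743485, 'cx': 256.34431848270304, 'cy': 189.06575246809427, 'R': array([[ 0.01102089, -0.99823117,  0.05842151],
       [-0.99526999, -0.01659023, -0.09572043],
       [ 0.09652035, -0.05709025, -0.99369237]]), 't': array([-0.02563968,  0.58163725,  0.65129625])}
```

View pics/top0.png

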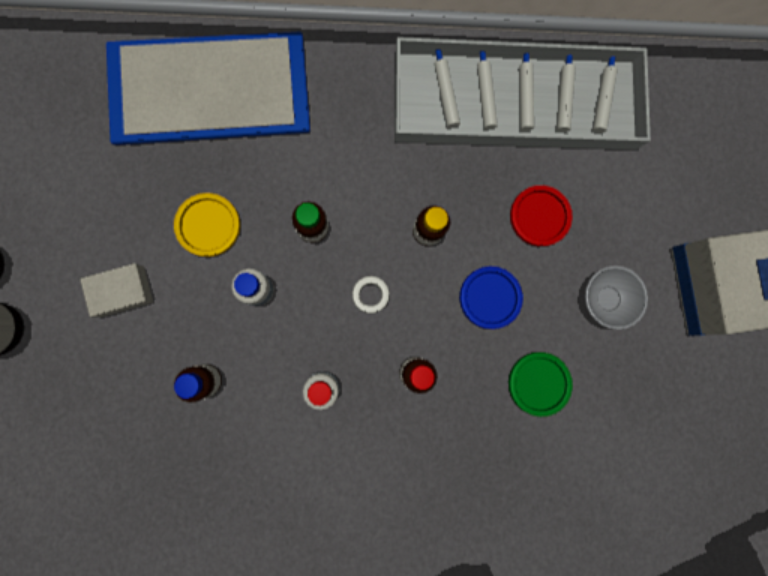

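View pics/side0.png

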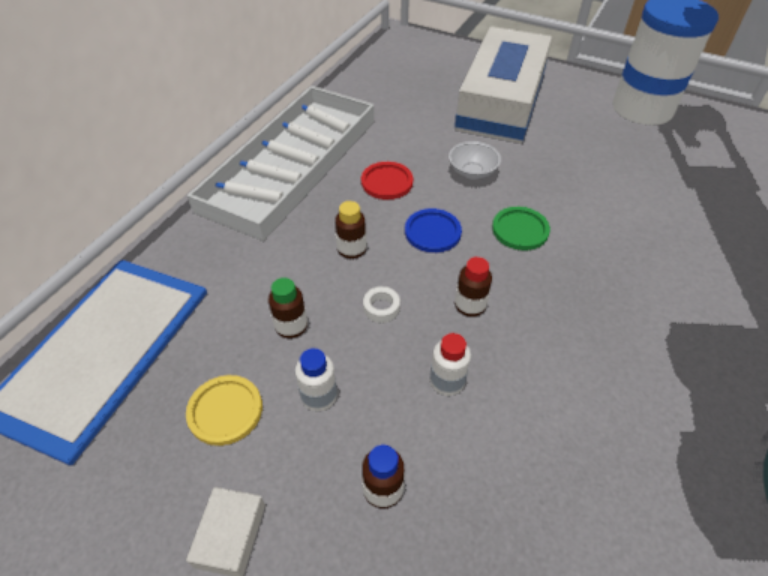

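```bash
cat > h.py <<'E'
from workcell import bot, viewer
import cv2,numpy as np
def f(i): return 192/np.tan(np.radians(i["vertical_fov"]/2))
def ray(i,u,v,z):
    R,t=np.array(i["R"]),np.array(i["t"]);c=-R.T@t
    d=R.T@np.array([(u-i["cx"])/f(i),(v-i["cy"])/f(i),1]);return c+d*(z-c[2])/d[2]
def masks(p):
    h=cv2.cvtColor(p,cv2.COLOR_RGB2HSV);H,S,V=[h[:,:,k].astype(int) for k in range(3)]
    k=(S>150)&(V>75)
    return dict(red=k&((H<6)|(H>174))&(V>120),yellow=k&(H>18)&(H<32)&(V>120),green=k&(H>45)&(H<75),blue=k&(H>108)&(H<128))
def blobs(p,amin=40):
    for c,m in masks(p).items():
        n,l,s,ce=cv2.connectedComponentsWithStats(m.astype(np.uint8))
        for j in range(1,n):
            if s[j,4]>=amin: yield c,s[j],ce[j],l==j
E
python3 - <<'E'
from h import *
for n in("top","side"):
    i=viewer.camera_info(n);a=np.load(f"pics/{n}0.npz");p,d=a["p"],a["d"];R,t=i["R"],i["t"]
    print(n,"cam",-R.T@t)
    for (u,v) in ((256,330),(200,330),(400,330),(100,230)):
        z=d[v,u];print("  table",(R.T@(np.array([(u-i["cx"])/f(i)*z,(v-i["cy"])/f(i)*z,z])-t)).round(4))
    for c,s,ce,m in blobs(p):
        z=np.median(d[m]);u,v=ce
        X=R.T@(np.array([(u-i["cx"])/f(i)*z,(v-i["cy"])/f(i)*z,z])-t)
        big=s[4]>250
        print(c,s,ce.round(1),"depthpt",X.round(4),"ray.08",ray(i,u,v,.08)[:2].round(4),"bbox ray.012",ray(i,s[0]+s[2]/2-.5,s[1]+s[3]/2-.5,.012)[:2].round(4))
E
```

```text
top cam [0.51630534 0.02123784 0.70436059]
  table [ 0.313  -0.0215  0.0005]
  table [0.3137 0.0851 0.0008]
  table [ 0.3118 -0.3041  0.002 ]
  table [0.5007 0.2806 0.0009]
red [ 341  124   40   40 1151] [360.3 143.6] depthpt [ 0.6806 -0.2298  0.0061] ray.08 [ 0.6632 -0.2033] bbox ray.012 [ 0.6795 -0.2282]
red [274 244  15  16 185] [281.2 251.3] depthpt [ 0.4686 -0.0591  0.0807] ray.08 [ 0.4685 -0.0592] bbox ray.012 [ 0.463  -0.0677]
red [205 255  16  15 192] [212.4 262. ] depthpt [0.4497 0.0597 0.0805] ray.08 [0.4496 0.0597] bbox ray.012 [0.4424 0.0637]
yellow [ 116  128   43   43 1391] [137.5 149.4] depthpt [0.6583 0.215  0.0063] ray.08 [0.6433 0.1946] bbox ray.012 [0.6579 0.2145]
yellow [284 138  15  15 179] [290.7 145. ] depthpt [ 0.6575 -0.0756  0.0804] ray.08 [ 0.6576 -0.0756] bbox ray.012 [ 0.673  -0.0868]
green [198 135  14  15 171] [204.4 142.4] depthpt [0.6584 0.0785 0.0807] ray.08 [0.6586 0.0786] bbox ray.012 [0.6749 0.0847]
green [ 340  235   42   43 1293] [359.7 255.6] depthpt [ 0.4555 -0.2247  0.0064] ray.08 [ 0.4619 -0.1988] bbox ray.012 [ 0.4553 -0.2242]
blue [  71   
[... 1897 characters left out ...]
0.1766] ray.08 [ 0.3575 -0.8544] bbox ray.012 [ 0.3581 -1.0225]
blue [416  41  44  22 421] [435.1  54.7] depthpt [ 0.3594 -0.5909  0.0762] ray.08 [ 0.3594 -0.5836] bbox ray.012 [ 0.3567 -0.7372]
blue [270 139  38  29 861] [288.3 153.2] depthpt [ 0.5694 -0.16    0.0043] ray.08 [ 0.5419 -0.087 ] bbox ray.012 [ 0.5665 -0.1534]
blue [   0  174  137  136 1922] [ 69.1 247.8] depthpt [0.8072 0.2447 0.0165] ray.08 [0.757 0.262] bbox ray.012 [0.8223 0.2348]
blue [200 233  17  18 249] [208.5 241.2] depthpt [0.5727 0.1504 0.0775] ray.08 [0.5716 0.1517] bbox ray.012 [0.6008 0.1192]
blue [246 297  20  22 349] [255.  307.3] depthpt [0.4567 0.2126 0.0782] ray.08 [0.4564 0.2132] bbox ray.012 [0.4688 0.1881]
```

>>> jog_arm(motion=[{"dx": 0.5, "dy": 1.6, "dz": -0.4}, {"dx": 1, "dy": 3.2, "dz": -0.8}, {"dx": 1, "dy": 3.2, "dz": -0.8}, {"dx": 1, "dy": 3.2, "dz": -0.8}, {"dx": 1, "dy": 3.2, "dz": -0.8}, {"dx": 1, "dy": 3.2, "dz": -0.8}, {"dx": 1, "dy": 3.2, "dz": -0.8}, {"dx": 1, "dy": 3.2, "dz": -0.8}, {"dx": 1, "dy": 3.2, "dz": -0.8}, {"dx": 1, "dy": 3.2, "dz": -0.8}, {"dx": 1, "dy": 3.2, "dz": -0.8}, {"dx": 1, "dy": 3.2, "dz": -0.8}], fingers=7.5, grip_force=35)

```text
validation failed for argument at $.mo...
```

>>> jog_arm(motion=[{"dx": 1.1, "dy": 3.5, "dz": -0.2}, {"dx": 1.1, "dy": 3.5, "dz": -0.2}, {"dx": 1.1, "dy": 3.5, "dz": -0.2}, {"dx": 1.1, "dy": 3.5, "dz": -0.2}, {"dx": 0.9, "dy": 3}, {"dx": 0.3, "dy": 0.7}, {}, {}])

```text
validation failed for argument at $.mo...
```

>>> jog_arm(motion=[{"dx": 0.5, "dy": 1.6, "dz": -0.4, "turn": 0.0}, {"dx": 1.0, "dy": 3.2, "dz": -0.8, "turn": 0.0}], fingers=7.5, grip_force=35)

```text
time: 0.27
tool_pos: [0.3138, -0.5595, 0.2196]
tcp_rot: [3.057, 0.711, -0.001]
wrist_force: [1.1, 0.7, 0.2]
width: 0.875
```

All four fields are needed in each row.

>>> jog_arm(motion=[{"dx": 1.0, "dy": 3.3, "dz": -0.6, "turn": 0}, {"dx": 1.0, "dy": 3.3, "dz": -0.6, "turn": 0}, {"dx": 1.0, "dy": 3.3, "dz": -0.6, "turn": 0}, {"dx": 1.0, "dy": 3.3, "dz": -0.6, "turn": 0}, {"dx": 1.0, "dy": 3.3, "dz": -0.6, "turn": 0}, {"dx": 1.0, "dy": 3.3, "dz": -0.6, "turn": 0}, {"dx": 1.0, "dy": 3.3, "dz": -0.6, "turn": 0}, {"dx": 1.0, "dy": 3.3, "dz": -0.6, "turn": 0}, {"dx": 1.0, "dy": 3.3, "dz": -0.6, "turn": 0}, {"dx": 1.0, "dy": 3.3, "dz": -0.6, "turn": 0}, {"dx": 1.0, "dy": 3.3, "dz": -0.6, "turn": 0}, {"dx": 1.0, "dy": 3.3, "dz": -0.6, "turn": 0}])

```text
time: 1.27
tool_pos: [0.4343, -0.1592, 0.1468]
tcp_rot: [-3.059, -0.715, 0.0]
wrist_force: [1.1, -0.0, -0.6]
width: 0.877
```

>>> jog_arm(motion=[{"dx": 1.0, "dy": 3.2, "dz": -0.6, "turn": 0}, {"dx": 1.0, "dy": 3.2, "dz": -0.6, "turn": 0}, {"dx": 0.8, "dy": 2.6, "dz": -0.4, "turn": 0}, {"dx": 0.5, "dy": 1.2, "dz": -0.2, "turn": 0}, {"dx": 0, "dy": 0, "dz": 0, "turn": 0}, {"dx": 0, "dy": 0, "dz": 0, "turn": 0}])

```text
time: 1.77
tool_pos: [0.4672, -0.0583, 0.1288]
tcp_rot: [-3.058, -0.719, 0.002]
wrist_force: [-0.7, 0.3, -0.4]
width: 0.881
```

Run:
```python
from h import *
s=bot.read_state();print(s["time"],s["tool_pos"],s["tcp_rot"],s["q"][5],s["wrist_force"])
i=viewer.camera_info("wrist");print(-i["R"].T@i["t"])
p,d=viewer.read_camera("wrist");cv2.imwrite("pics/w1.png",p[:,:,::-1])
for c,s,ce,m in blobs(p): print(c,s,ce.round(1),np.median(d[m]),ray(i,*ce,.08)[:2].round(4),"dish",ray(i,*ce,.008)[:2].round(4))
```

```text
1.7667 [ 0.46715372 -0.05827599  0.12881156] [-3.05798916e+00 -7.19356823e-01  1.92095689e-03] 0.9321798765517625 [-0.71892593  0.3230649  -0.43990214]
[ 0.53618351 -0.02265176  0.27214395]
red [  61  135   43   42 1308] [ 82.  155.7] 0.1945057 [0.4493 0.0608] dish [0.4167 0.092 ]
green [ 364  224   80   73 3689] [406.3 255.2] 0.30123752 [ 0.4828 -0.17  ] dish [ 0.4629 -0.2253]
blue [ 364   79  101   98 7636] [414.4 127.1] 0.26223186 [ 0.5607 -0.1214] dish [ 0.5699 -0.1584]
```

View pics/w1.png

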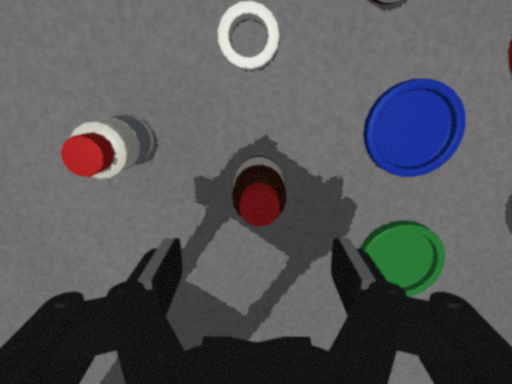

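The bottle to grasp is between the jaws: its cap is at about (261,204) and the finger tips are at columns 165 and 345. The white cap's position agrees with the top view to 1 mm. Descending.

>>> jog_arm(motion=[{"dx": 0.1, "dy": -0.1, "dz": -1.0, "turn": 0}, {"dx": 0, "dy": 0, "dz": -2.0, "turn": 0}, {"dx": 0, "dy": 0, "dz": -2.0, "turn": 0}, {"dx": 0, "dy": 0, "dz": -2.0, "turn": 0}, {"dx": 0, "dy": 0, "dz": -2.0, "turn": 0}, {"dx": 0, "dy": 0, "dz": -1.2, "turn": 0}, {"dx": 0, "dy": 0, "dz": -0.6, "turn": 0}, {"dx": 0, "dy": 0, "dz": 0, "turn": 0}, {"dx": 0, "dy": 0, "dz": 0, "turn": 0}])

```text
time: 2.57
tool_pos: [0.4684, -0.0606, 0.0212]
tcp_rot: [-3.059, -0.714, 0.001]
wrist_force: [0.1, 0.0, 0.0]
width: 0.876
```

>>> jog_arm(motion=[{"dx": 0, "dy": 0, "dz": 0, "turn": 0}, {"dx": 0, "dy": 0, "dz": 0, "turn": 0}, {"dx": 0, "dy": 0, "dz": 0, "turn": 0}, {"dx": 0, "dy": 0, "dz": 0, "turn": 0}, {"dx": 0, "dy": 0, "dz": 0, "turn": 0}, {"dx": 0, "dy": 0, "dz": 0, "turn": 0}, {"dx": 0, "dy": 0, "dz": 0, "turn": 0}, {"dx": 0, "dy": 0, "dz": 0, "turn": 0}], fingers=3.5, grip_force=35)

```text
time: 3.23
tool_pos: [0.4697, -0.0601, 0.0225]
tcp_rot: [3.058, 0.716, 0.003]
wrist_force: [0.1, -0.5, 6.3]
width: 0.484
```

>>> jog_arm(motion=[{"dx": 0, "dy": 0, "dz": 0.4, "turn": 0}, {"dx": 0, "dy": 0, "dz": 0.8, "turn": 0}, {"dx": 0, "dy": 0, "dz": 1.2, "turn": 0}, {"dx": 0, "dy": 0, "dz": 1.6, "turn": 0}, {"dx": 0, "dy": 0, "dz": 1.6, "turn": 0}, {"dx": 0, "dy": 0, "dz": 1.6, "turn": 0}, {"dx": 0, "dy": 0, "dz": 1.2, "turn": 0}, {"dx": 0, "dy": 0, "dz": 0.6, "turn": 0}, {"dx": 0, "dy": 0, "dz": 0, "turn": 0}])

```text
time: 3.98
tool_pos: [0.4697, -0.06, 0.1131]
tcp_rot: [3.058, 0.716, 0.005]
wrist_force: [0.4, 1.7, -0.7]
width: 0.483
```

>>> jog_arm(motion=[{"dx": 0.7, "dy": -0.5, "dz": 0, "turn": 0}, {"dx": 1.4, "dy": -1.1, "dz": 0, "turn": 0}, {"dx": 2.1, "dy": -1.7, "dz": 0, "turn": 0}, {"dx": 2.4, "dy": -1.9, "dz": 0, "turn": 0}, {"dx": 2.4, "dy": -2.0, "dz": 0, "turn": 0}, {"dx": 2.4, "dy": -2.0, "dz": 0, "turn": 0}, {"dx": 2.4, "dy": -2.0, "dz": 0, "turn": 0}, {"dx": 2.4, "dy": -1.9, "dz": 0, "turn": 0}, {"dx": 2.1, "dy": -1.7, "dz": 0, "turn": 0}, {"dx": 1.6, "dy": -1.2, "dz": 0, "turn": 0}, {"dx": 0.8, "dy": -0.6, "dz": 0, "turn": 0}, {"dx": 0.4, "dy": -0.3, "dz": 0, "turn": 0}])

```text
time: 4.98
tool_pos: [0.6798, -0.2299, 0.1092]
tcp_rot: [-3.058, -0.714, 0.003]
wrist_force: [-0.4, -0.5, -1.3]
width: 0.484
```

>>> jog_arm(motion=[{"dx": 0, "dy": 0, "dz": 0, "turn": 0}, {"dx": 0, "dy": 0, "dz": 0, "turn": 0}])

```text
time: 5.15
tool_pos: [0.6784, -0.2282, 0.1102]
tcp_rot: [-3.057, -0.716, 0.003]
wrist_force: [-0.0, -0.7, -1.2]
width: 0.479
```

Run:
```python
from h import *
ims=[]
for n in("wrist","side"):
    i=viewer.camera_info(n);p,d=viewer.read_camera(n);ims.append(p[:,:,::-1])
    for c,s,ce,m in blobs(p):
        if c=="red": print(n,c,s,ce.round(1),"dish",ray(i,*ce,.008)[:2].round(4))
cv2.imwrite("pics/a2.png",cv2.resize(np.hstack(ims),(800,300)))
```

```text
wrist red [211 135  62  49 741] [235.9 152. ] dish [ 0.6962 -0.1988]
wrist red [288 148  18  20 121] [295.8 156.2] dish [ 0.7151 -0.2448]
side red [241 108  34  25 673] [257.6 119.8] dish [ 0.6799 -0.2258]
side red [294 222  17  18 238] [301.8 230.8] dish [0.4617 0.0175]
```

View pics/a2.png

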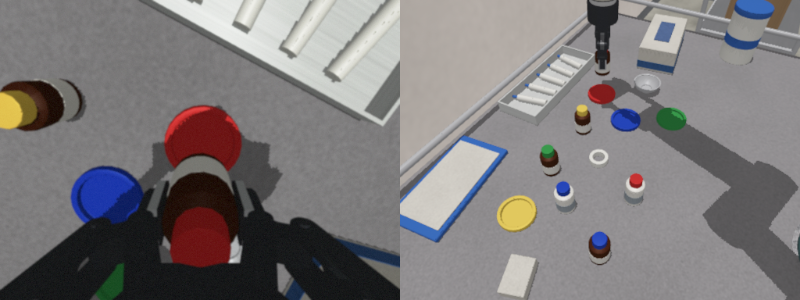

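The bottle is held upright above the red dish, with its base at about 0.088. Descending in stages.

>>> jog_arm(motion=[{"dx": 0, "dy": 0, "dz": -0.6, "turn": 0}, {"dx": 0, "dy": 0, "dz": -1.2, "turn": 0}, {"dx": 0, "dy": 0, "dz": -1.4, "turn": 0}, {"dx": 0, "dy": 0, "dz": -1.4, "turn": 0}, {"dx": 0, "dy": 0, "dz": -1.2, "turn": 0}, {"dx": 0, "dy": 0, "dz": -0.8, "turn": 0}, {"dx": 0, "dy": 0, "dz": -0.6, "turn": 0}, {"dx": 0, "dy": 0, "dz": -0.4, "turn": 0}, {"dx": 0, "dy": 0, "dz": -0.2, "turn": 0}, {"dx": 0, "dy": 0, "dz": 0, "turn": 0}, {"dx": 0, "dy": 0, "dz": 0, "turn": 0}])

```text
time: 6.17
tool_pos: [0.6801, -0.2291, 0.0339]
tcp_rot: [3.058, 0.716, 0.001]
wrist_force: [-0.3, -0.2, 0.0]
width: 0.482
```

>>> jog_arm(motion=[{"dx": 0, "dy": 0, "dz": -0.1, "turn": 0}, {"dx": 0, "dy": 0, "dz": -0.1, "turn": 0}, {"dx": 0, "dy": 0, "dz": -0.1, "turn": 0}, {"dx": 0, "dy": 0, "dz": 0, "turn": 0}, {"dx": 0, "dy": 0, "dz": 0, "turn": 0}])

```text
time: 6.58
tool_pos: [0.6795, -0.2289, 0.0303]
tcp_rot: [3.059, 0.716, 0.0]
wrist_force: [0.6, -0.8, -1.7]
width: 0.478
```

>>> jog_arm(motion=[{"dx": 0, "dy": 0, "dz": -0.1, "turn": 0}, {"dx": 0, "dy": 0, "dz": -0.1, "turn": 0}, {"dx": 0, "dy": 0, "dz": 0, "turn": 0}, {"dx": 0, "dy": 0, "dz": 0, "turn": 0}])

```text
time: 6.92
tool_pos: [0.6794, -0.2289, 0.0281]
tcp_rot: [-3.059, -0.716, 0.0]
wrist_force: [-0.4, 0.2, -1.8]
width: 0.477
```

>>> jog_arm(motion=[{"dx": 0, "dy": 0, "dz": -0.1, "turn": 0}, {"dx": 0, "dy": 0, "dz": 0, "turn": 0}, {"dx": 0, "dy": 0, "dz": 0, "turn": 0}])

```text
time: 7.17
tool_pos: [0.6795, -0.2288, 0.0272]
tcp_rot: [-3.059, -0.716, 0.0]
wrist_force: [0.8, 0.2, -0.3]
width: 0.479
```

>>> jog_arm(motion=[{"dx": 0, "dy": 0, "dz": -0.1, "turn": 0}, {"dx": 0, "dy": 0, "dz": 0, "turn": 0}, {"dx": 0, "dy": 0, "dz": 0, "turn": 0}])

```text
time: 7.42
tool_pos: [0.6797, -0.229, 0.0266]
tcp_rot: [3.059, 0.716, 0.001]
wrist_force: [-0.4, 0.8, 1.3]
width: 0.481
```

>>> jog_arm(motion=[{"dx": 0, "dy": 0, "dz": -0.1, "turn": 0}, {"dx": 0, "dy": 0, "dz": 0, "turn": 0}, {"dx": 0, "dy": 0, "dz": 0, "turn": 0}])

```text
time: 7.67
tool_pos: [0.6798, -0.229, 0.0266]
tcp_rot: [3.059, 0.716, 0.001]
wrist_force: [-2.5, 1.5, 6.4]
width: 0.48
```

Contact at 6 N. Release and rise.

>>> jog_arm(motion=[{"dx": 0, "dy": 0, "dz": 0, "turn": 0}, {"dx": 0, "dy": 0, "dz": 0, "turn": 0}, {"dx": 0, "dy": 0, "dz": 0, "turn": 0}, {"dx": 0, "dy": 0, "dz": 0, "turn": 0}], fingers=4.8)

```text
time: 8.0
tool_pos: [0.6794, -0.2288, 0.0249]
tcp_rot: [-3.059, -0.716, 0.0]
wrist_force: [-0.0, 0.6, -0.8]
width: 0.563
```

>>> jog_arm(motion=[{"dx": 0, "dy": 0, "dz": 0, "turn": 0}, {"dx": 0, "dy": 0, "dz": 0, "turn": 0}, {"dx": 0, "dy": 0, "dz": 0, "turn": 0}, {"dx": 0, "dy": 0, "dz": 0.5, "turn": 0}, {"dx": 0, "dy": 0, "dz": 1, "turn": 0}, {"dx": 0, "dy": 0, "dz": 2, "turn": 0}, {"dx": 0, "dy": 0, "dz": 2, "turn": 0}, {"dx": 0, "dy": 0, "dz": 2, "turn": 0}, {"dx": 0, "dy": 0, "dz": 2, "turn": 0}, {"dx": 0, "dy": 0, "dz": 1, "turn": 0}, {"dx": 0, "dy": 0, "dz": 0, "turn": 0}, {"dx": 0, "dy": 0, "dz": 0, "turn": 0}], fingers=7.0)

```text
time: 9.0
tool_pos: [0.6801, -0.2291, 0.1314]
tcp_rot: [3.058, 0.716, 0.003]
wrist_force: [-0.5, -0.7, -0.6]
width: 0.823
```

Run:
```python
from h import *
s=bot.read_state();print(s["tool_pos"])
p,d=viewer.read_camera("wrist");q,d=viewer.read_camera("side")
cv2.imwrite("pics/a3.png",cv2.resize(np.hstack([p,cv2.resize(q[60:252,150:406],(512,384))])[:,:,::-1],(800,300)))
```

```text
[ 0.68009351 -0.2290681   0.1314232 ]
```

View pics/a3.png

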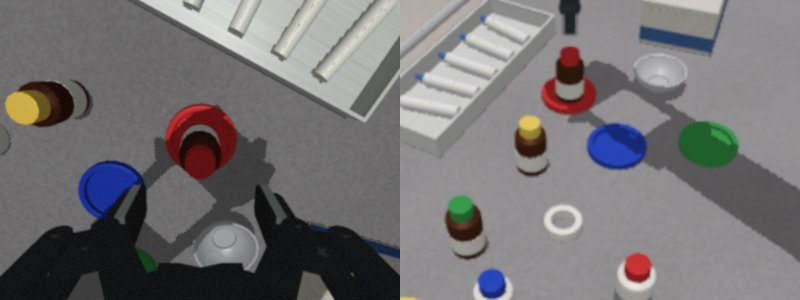

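Red stands upright in the red dish (cap at (202,157) in the left view). Next is blue.

>>> jog_arm(motion=[{"dx": -0.6, "dy": 1.2, "dz": 0, "turn": 0}, {"dx": -1.2, "dy": 2.4, "dz": 0, "turn": 0}, {"dx": -1.7, "dy": 3.4, "dz": 0, "turn": 0}, {"dx": -1.7, "dy": 3.4, "dz": 0, "turn": 0}, {"dx": -1.7, "dy": 3.4, "dz": 0, "turn": 0}, {"dx": -1.7, "dy": 3.4, "dz": 0, "turn": 0}, {"dx": -1.7, "dy": 3.4, "dz": 0, "turn": 0}, {"dx": -1.7, "dy": 3.4, "dz": 0, "turn": 0}, {"dx": -1.7, "dy": 3.4, "dz": 0, "turn": 0}, {"dx": -1.7, "dy": 3.4, "dz": 0, "turn": 0}, {"dx": -1.7, "dy": 3.4, "dz": 0, "turn": 0}, {"dx": -1.7, "dy": 3.4, "dz": 0, "turn": 0}], fingers=7.5)

```text
time: 10.1
tool_pos: [0.4886, 0.1486, 0.1289]
tcp_rot: [-3.059, -0.716, 0.004]
wrist_force: [0.2, 0.6, 0.2]
width: 0.877
```

>>> jog_arm(motion=[{"dx": -1.6, "dy": 3.2, "dz": 0, "turn": 0}, {"dx": -1.2, "dy": 2.0, "dz": 0, "turn": 0}, {"dx": -0.7, "dy": 1.0, "dz": 0, "turn": 0}, {"dx": 0, "dy": 0, "dz": 0, "turn": 0}, {"dx": 0, "dy": 0, "dz": 0, "turn": 0}])

```text
time: 10.52
tool_pos: [0.4557, 0.209, 0.1295]
tcp_rot: [3.058, 0.719, -0.002]
wrist_force: [0.3, -0.0, 0.0]
width: 0.882
```

Run:
```python
from h import *
s=bot.read_state();print(s["tool_pos"])
i=viewer.camera_info("wrist");p,d=viewer.read_camera("wrist");cv2.imwrite("pics/w4.png",p[:,:,::-1])
for c,s,ce,m in blobs(p): print(c,s,ce.round(1),ray(i,*ce,.08)[:2].round(4))
```

```text
[0.45566637 0.20897105 0.12952792]
red [412 282  34  18 366] [427.  289.8] [0.4536 0.0653]
yellow [357   0  24   3  45] [368.4   0.5] [0.5955 0.2098]
blue [ 402   65   55   46 1812] [431.1  87. ] [0.5736 0.1505]
blue [ 238  183   39   41 1186] [256.7 204.1] [0.4581 0.2113]
```

View pics/w4.png

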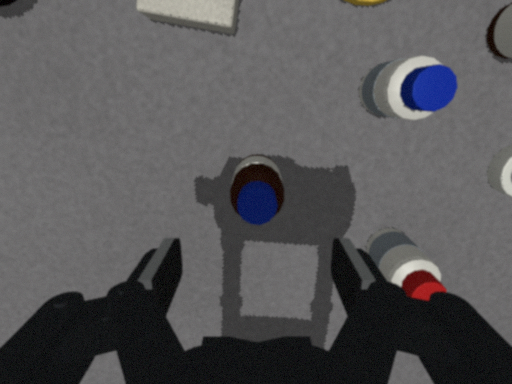

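The brown blue bottle is central at (257,204) and the white ones are clear. Small correction, descend, grip and lift.

>>> jog_arm(motion=[{"dx": 0.2, "dy": 0.1, "dz": -1.0, "turn": 0}, {"dx": 0, "dy": 0, "dz": -2.0, "turn": 0}, {"dx": 0, "dy": 0, "dz": -2.0, "turn": 0}, {"dx": 0, "dy": 0, "dz": -2.0, "turn": 0}, {"dx": 0, "dy": 0, "dz": -2.0, "turn": 0}, {"dx": 0, "dy": 0, "dz": -1.2, "turn": 0}, {"dx": 0, "dy": 0, "dz": -0.6, "turn": 0}, {"dx": 0, "dy": 0, "dz": 0, "turn": 0}, {"dx": 0, "dy": 0, "dz": 0, "turn": 0}])

```text
time: 11.32
tool_pos: [0.4591, 0.2098, 0.0223]
tcp_rot: [3.059, 0.715, -0.0]
wrist_force: [-0.2, -0.7, -0.5]
width: 0.873
```

>>> jog_arm(motion=[{"dx": 0, "dy": 0, "dz": 0, "turn": 0}, {"dx": 0, "dy": 0, "dz": 0, "turn": 0}, {"dx": 0, "dy": 0, "dz": 0, "turn": 0}, {"dx": 0, "dy": 0, "dz": 0, "turn": 0}, {"dx": 0, "dy": 0, "dz": 0, "turn": 0}, {"dx": 0, "dy": 0, "dz": 0, "turn": 0}, {"dx": 0, "dy": 0, "dz": 0, "turn": 0}, {"dx": 0, "dy": 0, "dz": 0, "turn": 0}], fingers=3.5, grip_force=35)

```text
time: 11.98
tool_pos: [0.4598, 0.2106, 0.0236]
tcp_rot: [-3.059, -0.716, -0.004]
wrist_force: [0.6, -1.3, 5.5]
width: 0.478
```

>>> jog_arm(motion=[{"dx": 0, "dy": 0, "dz": 0.4, "turn": 0}, {"dx": 0, "dy": 0, "dz": 0.8, "turn": 0}, {"dx": 0, "dy": 0, "dz": 1.4, "turn": 0}, {"dx": 0, "dy": 0, "dz": 2.0, "turn": 0}, {"dx": 0, "dy": 0, "dz": 2.0, "turn": 0}, {"dx": 0, "dy": 0, "dz": 2.0, "turn": 0}, {"dx": 0, "dy": 0, "dz": 1.6, "turn": 0}, {"dx": 0, "dy": 0, "dz": 0.8, "turn": 0}, {"dx": 0, "dy": 0, "dz": 0, "turn": 0}, {"dx": 0, "dy": 0, "dz": 0, "turn": 0}])

```text
time: 12.82
tool_pos: [0.4584, 0.2101, 0.1324]
tcp_rot: [-3.059, -0.716, -0.001]
wrist_force: [-0.6, 0.3, -1.6]
width: 0.479
```

>>> jog_arm(motion=[{"dx": 0.3, "dy": -1.0, "dz": 0, "turn": 0}, {"dx": 0.6, "dy": -2.0, "dz": 0, "turn": 0}, {"dx": 0.9, "dy": -3.0, "dz": 0, "turn": 0}, {"dx": 1.0, "dy": -3.4, "dz": 0, "turn": 0}, {"dx": 1.0, "dy": -3.4, "dz": 0, "turn": 0}, {"dx": 1.0, "dy": -3.4, "dz": 0, "turn": 0}, {"dx": 1.0, "dy": -3.4, "dz": 0, "turn": 0}, {"dx": 1.0, "dy": -3.4, "dz": 0, "turn": 0}, {"dx": 1.0, "dy": -3.4, "dz": 0, "turn": 0}, {"dx": 1.0, "dy": -3.4, "dz": 0, "turn": 0}, {"dx": 0.9, "dy": -3.0, "dz": 0, "turn": 0}, {"dx": 0.7, "dy": -2.0, "dz": 0, "turn": 0}])

```text
time: 13.82
tool_pos: [0.5616, -0.1414, 0.1304]
tcp_rot: [-3.059, -0.713, 0.004]
wrist_force: [-0.7, 0.3, -1.3]
width: 0.479
```

>>> jog_arm(motion=[{"dx": 0.4, "dy": -1.2, "dz": 0, "turn": 0}, {"dx": 0.2, "dy": -0.4, "dz": -0.5, "turn": 0}, {"dx": 0, "dy": 0, "dz": -1.0, "turn": 0}, {"dx": 0, "dy": 0, "dz": -1.5, "turn": 0}, {"dx": 0, "dy": 0, "dz": -1.5, "turn": 0}, {"dx": 0, "dy": 0, "dz": -1.0, "turn": 0}, {"dx": 0, "dy": 0, "dz": -0.5, "turn": 0}, {"dx": 0, "dy": 0, "dz": 0, "turn": 0}, {"dx": 0, "dy": 0, "dz": 0, "turn": 0}])

```text
time: 14.57
tool_pos: [0.5682, -0.1531, 0.0719]
tcp_rot: [-3.058, -0.717, 0.001]
wrist_force: [0.0, -0.3, -0.5]
width: 0.483
```

>>> jog_arm(motion=[{"dx": 0, "dy": -0.3, "dz": -0.4, "turn": 0}, {"dx": 0, "dy": -0.3, "dz": -0.8, "turn": 0}, {"dx": 0, "dy": 0, "dz": -1.0, "turn": 0}, {"dx": 0, "dy": 0, "dz": -0.8, "turn": 0}, {"dx": 0, "dy": 0, "dz": -0.6, "turn": 0}, {"dx": 0, "dy": 0, "dz": -0.3, "turn": 0}, {"dx": 0, "dy": 0, "dz": -0.2, "turn": 0}, {"dx": 0, "dy": 0, "dz": -0.1, "turn": 0}, {"dx": 0, "dy": 0, "dz": 0, "turn": 0}, {"dx": 0, "dy": 0, "dz": 0, "turn": 0}])

```text
time: 15.4
tool_pos: [0.5689, -0.16, 0.0306]
tcp_rot: [3.059, 0.716, 0.001]
wrist_force: [-0.1, 0.4, -1.1]
width: 0.482
```

>>> jog_arm(motion=[{"dx": 0, "dy": 0, "dz": -0.1, "turn": 0}, {"dx": 0, "dy": 0, "dz": 0, "turn": 0}, {"dx": 0, "dy": 0, "dz": 0, "turn": 0}])

```text
time: 15.65
tool_pos: [0.5687, -0.1599, 0.0295]
tcp_rot: [3.059, 0.716, 0.001]
wrist_force: [0.4, -0.2, -2.0]
width: 0.484
```

>>> jog_arm(motion=[{"dx": 0, "dy": 0, "dz": -0.1, "turn": 0}, {"dx": 0, "dy": 0, "dz": 0, "turn": 0}, {"dx": 0, "dy": 0, "dz": 0, "turn": 0}])

```text
time: 15.9
tool_pos: [0.5685, -0.1599, 0.0283]
tcp_rot: [-3.059, -0.716, 0.0]
wrist_force: [-0.0, -0.1, -0.6]
width: 0.478
```

>>> jog_arm(motion=[{"dx": 0, "dy": 0, "dz": -0.1, "turn": 0}, {"dx": 0, "dy": 0, "dz": 0, "turn": 0}, {"dx": 0, "dy": 0, "dz": 0, "turn": 0}])

```text
time: 16.15
tool_pos: [0.5687, -0.16, 0.0277]
tcp_rot: [3.059, 0.716, 0.0]
wrist_force: [-0.4, -0.3, 3.8]
width: 0.482
```

>>> jog_arm(motion=[{"dx": 0, "dy": 0, "dz": -0.1, "turn": 0}, {"dx": 0, "dy": 0, "dz": 0, "turn": 0}, {"dx": 0, "dy": 0, "dz": 0, "turn": 0}])

```text
time: 16.4
tool_pos: [0.5687, -0.16, 0.0277]
tcp_rot: [3.059, 0.716, 0.0]
wrist_force: [-4.8, 0.9, 9.4]
width: 0.481
```

>>> jog_arm(motion=[{"dx": 0, "dy": 0, "dz": 0, "turn": 0}, {"dx": 0, "dy": 0, "dz": 0, "turn": 0}, {"dx": 0, "dy": 0, "dz": 0, "turn": 0}, {"dx": 0, "dy": 0, "dz": 0, "turn": 0}], fingers=4.8)

```text
time: 16.73
tool_pos: [0.5684, -0.1598, 0.0259]
tcp_rot: [-3.059, -0.716, 0.0]
wrist_force: [-0.1, 0.3, 0.0]
width: 0.56
```

>>> jog_arm(motion=[{"dx": 0, "dy": 0, "dz": 0, "turn": 0}, {"dx": 0, "dy": 0, "dz": 0, "turn": 0}, {"dx": 0, "dy": 0, "dz": 0, "turn": 0}, {"dx": 0, "dy": 0, "dz": 0.5, "turn": 0}, {"dx": 0, "dy": 0, "dz": 1, "turn": 0}, {"dx": 0, "dy": 0, "dz": 2, "turn": 0}, {"dx": 0, "dy": 0, "dz": 2, "turn": 0}, {"dx": 0, "dy": 0, "dz": 2, "turn": 0}, {"dx": 0, "dy": 0, "dz": 2, "turn": 0}, {"dx": 0, "dy": 0, "dz": 1, "turn": 0}, {"dx": 0, "dy": 0, "dz": 0, "turn": 0}, {"dx": 0, "dy": 0, "dz": 0, "turn": 0}], fingers=7.0)

```text
time: 17.73
tool_pos: [0.569, -0.1601, 0.1322]
tcp_rot: [3.058, 0.716, 0.003]
wrist_force: [0.4, -0.6, -0.1]
width: 0.819
```

>>> jog_arm(motion=[{"dx": 0.8, "dy": 0.8, "dz": 0, "turn": 0}, {"dx": 1.6, "dy": 1.6, "dz": 0, "turn": 0}, {"dx": 2.0, "dy": 1.9, "dz": 0, "turn": 0}, {"dx": 2.0, "dy": 1.9, "dz": 0, "turn": 0}, {"dx": 1.6, "dy": 1.5, "dz": 0, "turn": 0}, {"dx": 0.8, "dy": 0.7, "dz": 0, "turn": 0}, {"dx": 0, "dy": 0, "dz": 0, "turn": 0}, {"dx": 0, "dy": 0, "dz": 0, "turn": 0}], fingers=7.5)

```text
time: 18.4
tool_pos: [0.6557, -0.0754, 0.1297]
tcp_rot: [-3.058, -0.718, 0.005]
wrist_force: [0.4, 0.2, 0.4]
width: 0.879
```

Run:
```python
from h import *
s=bot.read_state();print(s["tool_pos"])
i=viewer.camera_info("wrist");p,d=viewer.read_camera("wrist");q,_=viewer.read_camera("side");cv2.imwrite("pics/w5.png",cv2.resize(np.hstack([p,cv2.resize(q[60:252,150:406],(512,384))])[:,:,::-1],(800,300)))
for c,s,ce,m in blobs(p): print(c,s,ce.round(1),ray(i,*ce,.08)[:2].round(4))
```

```text
[ 0.65569084 -0.07544716  0.1296551 ]
red [ 370  185   88   80 2702] [407.2 216.5] [ 0.6965 -0.1707]
red [442 255  38  33 941] [460.9 271.1] [ 0.6779 -0.2316]
yellow [241 188  36  35 658] [258.3 203.6] [ 0.6589 -0.0738]
green [  15   78   44   45 1514] [ 36.4 100.1] [0.6589 0.0792]
blue [ 253  249   81   69 2619] [291.4 276.2] [ 0.6181 -0.1218]
blue [286 321  34  26 420] [303.6 331.3] [ 0.5776 -0.1548]
```

View pics/w5.png

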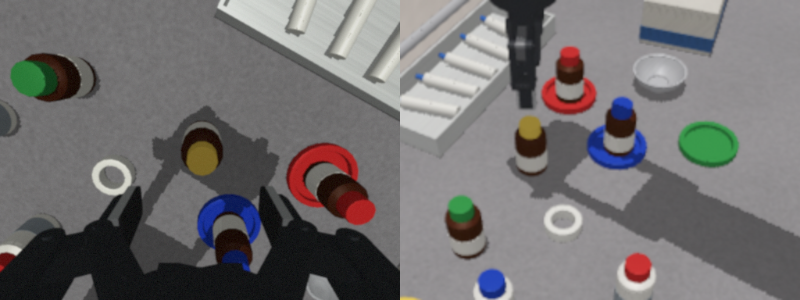

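Blue stands upright in its dish and the yellow cap is central at (202,158). Pick yellow.

>>> jog_arm(motion=[{"dx": 0.2, "dy": 0.1, "dz": -1.0, "turn": 0}, {"dx": 0, "dy": 0, "dz": -2.0, "turn": 0}, {"dx": 0, "dy": 0, "dz": -2.0, "turn": 0}, {"dx": 0, "dy": 0, "dz": -2.0, "turn": 0}, {"dx": 0, "dy": 0, "dz": -2.0, "turn": 0}, {"dx": 0, "dy": 0, "dz": -1.2, "turn": 0}, {"dx": 0, "dy": 0, "dz": -0.7, "turn": 0}, {"dx": 0, "dy": 0, "dz": 0, "turn": 0}, {"dx": 0, "dy": 0, "dz": 0, "turn": 0}])

```text
time: 19.25
tool_pos: [0.6585, -0.0752, 0.0224]
tcp_rot: [3.059, 0.715, -0.0]
wrist_force: [0.2, -0.1, 0.5]
width: 0.882
```

>>> jog_arm(motion=[{"dx": 0, "dy": 0, "dz": 0, "turn": 0}, {"dx": 0, "dy": 0, "dz": 0, "turn": 0}, {"dx": 0, "dy": 0, "dz": 0, "turn": 0}, {"dx": 0, "dy": 0, "dz": 0, "turn": 0}, {"dx": 0, "dy": 0, "dz": 0, "turn": 0}, {"dx": 0, "dy": 0, "dz": 0, "turn": 0}, {"dx": 0, "dy": 0, "dz": 0, "turn": 0}, {"dx": 0, "dy": 0, "dz": 0, "turn": 0}], fingers=3.5, grip_force=35)

```text
time: 19.92
tool_pos: [0.6599, -0.075, 0.024]
tcp_rot: [3.058, 0.716, 0.004]
wrist_force: [-0.5, -0.2, 6.0]
width: 0.483
```

>>> jog_arm(motion=[{"dx": 0, "dy": 0, "dz": 0.4, "turn": 0}, {"dx": 0, "dy": 0, "dz": 0.8, "turn": 0}, {"dx": 0, "dy": 0, "dz": 1.4, "turn": 0}, {"dx": 0, "dy": 0, "dz": 2.0, "turn": 0}, {"dx": 0, "dy": 0, "dz": 2.0, "turn": 0}, {"dx": 0, "dy": 0, "dz": 2.0, "turn": 0}, {"dx": 0, "dy": 0, "dz": 1.6, "turn": 0}, {"dx": 0, "dy": 0, "dz": 0.8, "turn": 0}, {"dx": 0, "dy": 0, "dz": 0, "turn": 0}, {"dx": 0, "dy": 0, "dz": 0, "turn": 0}])

```text
time: 20.75
tool_pos: [0.6587, -0.0749, 0.1329]
tcp_rot: [3.059, 0.716, 0.001]
wrist_force: [-0.1, -0.6, -2.6]
width: 0.48
```

>>> jog_arm(motion=[{"dx": 0, "dy": 1.0, "dz": 0.5, "turn": 0}, {"dx": 0, "dy": 2.0, "dz": 0.8, "turn": 0}, {"dx": 0, "dy": 3.0, "dz": 0.7, "turn": 0}, {"dx": 0, "dy": 3.2, "dz": 0, "turn": 0}, {"dx": 0, "dy": 3.2, "dz": 0, "turn": 0}, {"dx": 0, "dy": 3.2, "dz": 0, "turn": 0}, {"dx": 0, "dy": 3.2, "dz": 0, "turn": 0}, {"dx": 0, "dy": 3.2, "dz": 0, "turn": 0}, {"dx": 0, "dy": 3.0, "dz": 0, "turn": 0}, {"dx": 0, "dy": 2.3, "dz": -0.5, "turn": 0}, {"dx": 0, "dy": 1.2, "dz": -0.8, "turn": 0}, {"dx": 0, "dy": 0.5, "dz": -0.7, "turn": 0}])

```text
time: 21.75
tool_pos: [0.6572, 0.2174, 0.1304]
tcp_rot: [-3.058, -0.72, 0.003]
wrist_force: [0.5, -1.1, -1.8]
width: 0.48
```

>>> jog_arm(motion=[{"dx": 0, "dy": 0, "dz": -0.5, "turn": 0}, {"dx": 0, "dy": 0, "dz": -1.0, "turn": 0}, {"dx": 0, "dy": 0, "dz": -1.5, "turn": 0}, {"dx": 0, "dy": 0, "dz": -1.5, "turn": 0}, {"dx": 0, "dy": 0, "dz": -1.0, "turn": 0}, {"dx": 0, "dy": 0, "dz": -0.5, "turn": 0}, {"dx": 0, "dy": 0, "dz": 0, "turn": 0}, {"dx": 0, "dy": 0, "dz": 0, "turn": 0}])

```text
time: 22.42
tool_pos: [0.6584, 0.2146, 0.0717]
tcp_rot: [3.059, 0.715, -0.001]
wrist_force: [0.6, -0.3, -1.7]
width: 0.482
```

Run:
```python
from h import *
s=bot.read_state();print(s["tool_pos"])
p,d=viewer.read_camera("wrist");q,_=viewer.read_camera("side");cv2.imwrite("pics/w6.png",cv2.resize(np.hstack([p,cv2.resize(q[150:342,50:306],(512,384))])[:,:,::-1],(800,300)))
```

```text
[0.65839133 0.21462488 0.07171216]
```

View pics/w6.png

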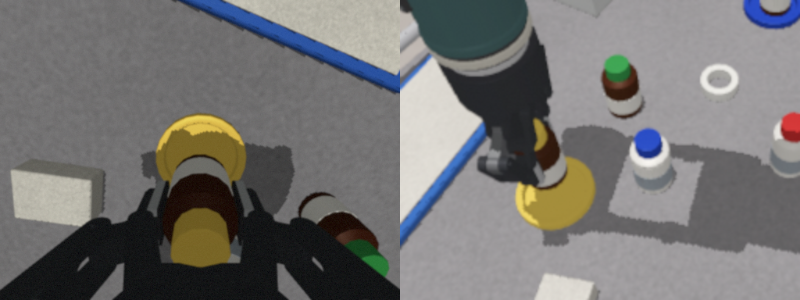

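Upright over the middle of the yellow dish; green and white are clear. Set down.

>>> jog_arm(motion=[{"dx": 0, "dy": 0, "dz": -0.4, "turn": 0}, {"dx": 0, "dy": 0, "dz": -0.8, "turn": 0}, {"dx": 0, "dy": 0, "dz": -1.0, "turn": 0}, {"dx": 0, "dy": 0, "dz": -0.8, "turn": 0}, {"dx": 0, "dy": 0, "dz": -0.6, "turn": 0}, {"dx": 0, "dy": 0, "dz": -0.3, "turn": 0}, {"dx": 0, "dy": 0, "dz": -0.2, "turn": 0}, {"dx": 0, "dy": 0, "dz": -0.1, "turn": 0}, {"dx": 0, "dy": 0, "dz": -0.1, "turn": 0}, {"dx": 0, "dy": 0, "dz": 0, "turn": 0}, {"dx": 0, "dy": 0, "dz": 0, "turn": 0}])

```text
time: 23.43
tool_pos: [0.6589, 0.2152, 0.0297]
tcp_rot: [-3.059, -0.716, -0.001]
wrist_force: [-0.1, -0.2, -1.6]
width: 0.478
```

>>> jog_arm(motion=[{"dx": 0, "dy": 0, "dz": -0.1, "turn": 0}, {"dx": 0, "dy": 0, "dz": 0, "turn": 0}, {"dx": 0, "dy": 0, "dz": 0, "turn": 0}])

```text
time: 23.68
tool_pos: [0.6586, 0.2151, 0.0285]
tcp_rot: [-3.059, -0.716, -0.0]
wrist_force: [0.8, 0.7, -1.2]
width: 0.483
```

>>> jog_arm(motion=[{"dx": 0, "dy": 0, "dz": -0.1, "turn": 0}, {"dx": 0, "dy": 0, "dz": 0, "turn": 0}, {"dx": 0, "dy": 0, "dz": 0, "turn": 0}])

```text
time: 23.93
tool_pos: [0.6588, 0.2152, 0.0281]
tcp_rot: [-3.059, -0.716, -0.001]
wrist_force: [-2.0, -0.7, 4.2]
width: 0.48
```

>>> jog_arm(motion=[{"dx": 0, "dy": 0, "dz": -0.05, "turn": 0}, {"dx": 0, "dy": 0, "dz": 0, "turn": 0}, {"dx": 0, "dy": 0, "dz": 0, "turn": 0}])

```text
time: 24.18
tool_pos: [0.6588, 0.2152, 0.028]
tcp_rot: [-3.059, -0.716, -0.001]
wrist_force: [-3.2, 0.1, 6.9]
width: 0.48
```

>>> jog_arm(motion=[{"dx": 0, "dy": 0, "dz": 0, "turn": 0}, {"dx": 0, "dy": 0, "dz": 0, "turn": 0}, {"dx": 0, "dy": 0, "dz": 0, "turn": 0}, {"dx": 0, "dy": 0, "dz": 0, "turn": 0}], fingers=4.8)

```text
time: 24.52
tool_pos: [0.6584, 0.2151, 0.0264]
tcp_rot: [-3.059, -0.716, 0.0]
wrist_force: [0.5, -0.1, -0.6]
width: 0.56
```

>>> jog_arm(motion=[{"dx": 0, "dy": 0, "dz": 0, "turn": 0}, {"dx": 0, "dy": 0, "dz": 0, "turn": 0}, {"dx": 0, "dy": 0, "dz": 0, "turn": 0}, {"dx": 0, "dy": 0, "dz": 0.5, "turn": 0}, {"dx": 0, "dy": 0, "dz": 1, "turn": 0}, {"dx": 0, "dy": 0, "dz": 2, "turn": 0}, {"dx": 0, "dy": 0, "dz": 2, "turn": 0}, {"dx": 0, "dy": 0, "dz": 2, "turn": 0}, {"dx": 0, "dy": 0, "dz": 2, "turn": 0}, {"dx": 0, "dy": 0, "dz": 1, "turn": 0}, {"dx": 0, "dy": 0, "dz": 0, "turn": 0}, {"dx": 0, "dy": 0, "dz": 0, "turn": 0}], fingers=7.0)

```text
time: 25.52
tool_pos: [0.6591, 0.2153, 0.1329]
tcp_rot: [-3.059, -0.716, -0.003]
wrist_force: [0.1, 0.5, -0.4]
width: 0.817
```

>>> jog_arm(motion=[{"dx": 0, "dy": -1, "dz": 0, "turn": 0}, {"dx": 0, "dy": -2.2, "dz": 0, "turn": 0}, {"dx": 0, "dy": -3, "dz": 0, "turn": 0}, {"dx": 0, "dy": -3, "dz": 0, "turn": 0}, {"dx": 0, "dy": -2.6, "dz": 0, "turn": 0}, {"dx": 0, "dy": -1.3, "dz": 0, "turn": 0}, {"dx": 0, "dy": -0.5, "dz": 0, "turn": 0}, {"dx": 0, "dy": 0, "dz": 0, "turn": 0}, {"dx": 0, "dy": 0, "dz": 0, "turn": 0}])

```text
time: 26.27
tool_pos: [0.6582, 0.0796, 0.1311]
tcp_rot: [-3.058, -0.715, 0.001]
wrist_force: [-0.0, 0.2, -0.2]
width: 0.82
```

Run:
```python
from h import *
s=bot.read_state();print(s["tool_pos"],s["width"])
i=viewer.camera_info("wrist");p,d=viewer.read_camera("wrist");q,_=viewer.read_camera("side");cv2.imwrite("pics/w7.png",cv2.resize(np.hstack([p,cv2.resize(q[150:342,50:306],(512,384))])[:,:,::-1],(800,300)))
for c,s,ce,m in blobs(p): print(c,s,ce.round(1),ray(i,*ce,.08)[:2].round(4))
```

```text
[0.65822272 0.07959457 0.13110671] 0.8200196837183482
red [495 268  17  52 571] [504.3 295.3] [ 0.6775 -0.1211]
yellow [  69   61   96  100 3832] [127.3 106. ] [0.683  0.1834]
yellow [  40  100   45   44 1514] [ 61.8 121.6] [0.6553 0.2176]
blue [ 236    0  103   37 1670] [298.6  13.4] [0.7754 0.1122]
blue [ 107  240   36   41 1064] [125.  260.8] [0.5769 0.1489]
blue [384 347  23  25 314] [393.9 359.6] [ 0.5871 -0.0816]
```

View pics/w7.png

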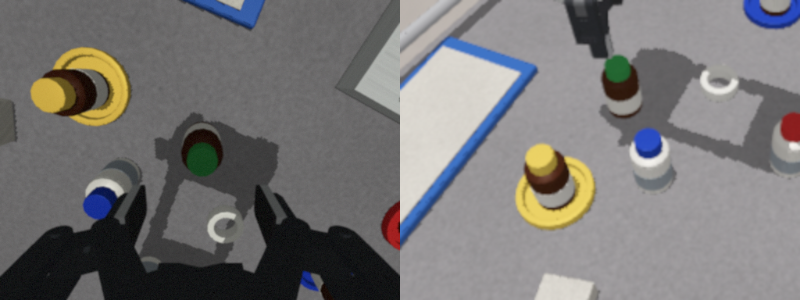

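Yellow stands upright in its dish and the green cap is central at (202,158). White-blue is clear of the left finger. Pick green.

>>> jog_arm(motion=[{"dx": 0, "dy": 0, "dz": -1.0, "turn": 0}, {"dx": 0, "dy": 0, "dz": -2.0, "turn": 0}, {"dx": 0, "dy": 0, "dz": -2.0, "turn": 0}, {"dx": 0, "dy": 0, "dz": -2.0, "turn": 0}, {"dx": 0, "dy": 0, "dz": -2.0, "turn": 0}, {"dx": 0, "dy": 0, "dz": -1.2, "turn": 0}, {"dx": 0, "dy": 0, "dz": -0.7, "turn": 0}, {"dx": 0, "dy": 0, "dz": 0, "turn": 0}, {"dx": 0, "dy": 0, "dz": 0, "turn": 0}])

```text
time: 27.12
tool_pos: [0.6587, 0.0795, 0.0228]
tcp_rot: [-3.059, -0.717, 0.0]
wrist_force: [0.2, -0.3, 0.7]
width: 0.817
```

>>> jog_arm(motion=[{"dx": 0, "dy": 0, "dz": 0, "turn": 0}, {"dx": 0, "dy": 0, "dz": 0, "turn": 0}, {"dx": 0, "dy": 0, "dz": 0, "turn": 0}, {"dx": 0, "dy": 0, "dz": 0, "turn": 0}, {"dx": 0, "dy": 0, "dz": 0, "turn": 0}, {"dx": 0, "dy": 0, "dz": 0, "turn": 0}, {"dx": 0, "dy": 0, "dz": 0, "turn": 0}, {"dx": 0, "dy": 0, "dz": 0, "turn": 0}], fingers=3.5, grip_force=35)

```text
time: 27.78
tool_pos: [0.6601, 0.0791, 0.0246]
tcp_rot: [3.059, 0.715, 0.005]
wrist_force: [-0.1, -0.0, 6.7]
width: 0.487
```

>>> jog_arm(motion=[{"dx": 0, "dy": 0, "dz": 0.4, "turn": 0}, {"dx": 0, "dy": 0, "dz": 0.8, "turn": 0}, {"dx": 0, "dy": 0, "dz": 1.4, "turn": 0}, {"dx": 0, "dy": 0, "dz": 2.0, "turn": 0}, {"dx": 0, "dy": 0, "dz": 2.0, "turn": 0}, {"dx": 0, "dy": 0, "dz": 2.0, "turn": 0}, {"dx": 0, "dy": 0, "dz": 2.0, "turn": 0}, {"dx": 0, "dy": 0, "dz": 1.6, "turn": 0}, {"dx": 0, "dy": 0, "dz": 0.8, "turn": 0}, {"dx": 0, "dy": 0, "dz": 0, "turn": 0}, {"dx": 0, "dy": 0, "dz": 0, "turn": 0}])

```text
time: 28.7
tool_pos: [0.6586, 0.0791, 0.1533]
tcp_rot: [3.059, 0.716, 0.001]
wrist_force: [-0.6, 0.1, -1.9]
width: 0.484
```

>>> jog_arm(motion=[{"dx": -0.6, "dy": -0.9, "dz": 0, "turn": 0}, {"dx": -1.2, "dy": -1.8, "dz": 0, "turn": 0}, {"dx": -1.8, "dy": -2.7, "dz": 0, "turn": 0}, {"dx": -1.8, "dy": -2.7, "dz": 0, "turn": 0}, {"dx": -1.8, "dy": -2.7, "dz": 0, "turn": 0}, {"dx": -1.8, "dy": -2.7, "dz": 0, "turn": 0}, {"dx": -1.8, "dy": -2.7, "dz": 0, "turn": 0}, {"dx": -1.8, "dy": -2.7, "dz": 0, "turn": 0}, {"dx": -1.8, "dy": -2.7, "dz": 0, "turn": 0}, {"dx": -1.8, "dy": -2.7, "dz": 0, "turn": 0}, {"dx": -1.8, "dy": -2.7, "dz": 0, "turn": 0}, {"dx": -1.4, "dy": -2.0, "dz": 0, "turn": 0}])

```text
time: 29.7
tool_pos: [0.4611, -0.2123, 0.1509]
tcp_rot: [-3.058, -0.714, 0.005]
wrist_force: [1.2, 0.1, -1.5]
width: 0.479
```

>>> jog_arm(motion=[{"dx": -0.6, "dy": -0.9, "dz": 0, "turn": 0}, {"dx": -0.3, "dy": -0.5, "dz": -0.5, "turn": 0}, {"dx": 0, "dy": 0, "dz": -1.2, "turn": 0}, {"dx": 0, "dy": 0, "dz": -1.6, "turn": 0}, {"dx": 0, "dy": 0, "dz": -1.6, "turn": 0}, {"dx": 0, "dy": 0, "dz": -1.6, "turn": 0}, {"dx": 0, "dy": 0, "dz": -1.0, "turn": 0}, {"dx": 0, "dy": 0, "dz": -0.5, "turn": 0}, {"dx": 0, "dy": 0, "dz": 0, "turn": 0}, {"dx": 0, "dy": 0, "dz": 0, "turn": 0}])

```text
time: 30.53
tool_pos: [0.4558, -0.2244, 0.0725]
tcp_rot: [-3.058, -0.717, 0.001]
wrist_force: [0.5, 0.3, -0.3]
width: 0.48
```

Run:
```python
from h import *
s=bot.read_state();print(s["tool_pos"])
p,d=viewer.read_camera("wrist");q,_=viewer.read_camera("side");cv2.imwrite("pics/w8.png",cv2.resize(np.hstack([p,cv2.resize(q[60:252,200:456],(512,384))])[:,:,::-1],(800,300)))
```

```text
[ 0.45578482 -0.22440549  0.07248413]
```

View pics/w8.png

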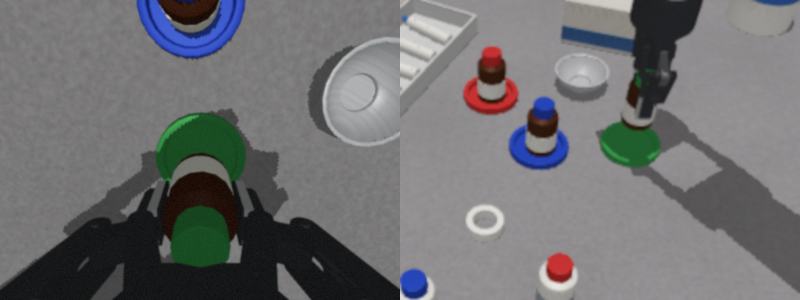

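Held upright over the green dish (centre about (200,150)). Set down; contact is expected near 0.028.

>>> jog_arm(motion=[{"dx": 0, "dy": 0, "dz": -0.4, "turn": 0}, {"dx": 0, "dy": 0, "dz": -0.8, "turn": 0}, {"dx": 0, "dy": 0, "dz": -1.0, "turn": 0}, {"dx": 0, "dy": 0, "dz": -0.8, "turn": 0}, {"dx": 0, "dy": 0, "dz": -0.6, "turn": 0}, {"dx": 0, "dy": 0, "dz": -0.3, "turn": 0}, {"dx": 0, "dy": 0, "dz": -0.2, "turn": 0}, {"dx": 0, "dy": 0, "dz": -0.1, "turn": 0}, {"dx": 0, "dy": 0, "dz": 0, "turn": 0}, {"dx": 0, "dy": 0, "dz": 0, "turn": 0}])

```text
time: 31.47
tool_pos: [0.4558, -0.225, 0.031]
tcp_rot: [3.059, 0.716, 0.001]
wrist_force: [-1.0, 0.1, -1.4]
width: 0.483
```

>>> jog_arm(motion=[{"dx": 0, "dy": 0, "dz": -0.1, "turn": 0}, {"dx": 0, "dy": 0, "dz": 0, "turn": 0}, {"dx": 0, "dy": 0, "dz": 0, "turn": 0}])

```text
time: 31.72
tool_pos: [0.4557, -0.225, 0.03]
tcp_rot: [3.059, 0.716, 0.001]
wrist_force: [0.8, 0.3, -1.5]
width: 0.481
```

>>> jog_arm(motion=[{"dx": 0, "dy": 0, "dz": -0.1, "turn": 0}, {"dx": 0, "dy": 0, "dz": 0, "turn": 0}, {"dx": 0, "dy": 0, "dz": 0, "turn": 0}])

```text
time: 31.97
tool_pos: [0.4555, -0.2249, 0.0288]
tcp_rot: [-3.059, -0.716, 0.0]
wrist_force: [-0.3, 0.2, -0.9]
width: 0.48
```

>>> jog_arm(motion=[{"dx": 0, "dy": 0, "dz": -0.1, "turn": 0}, {"dx": 0, "dy": 0, "dz": 0, "turn": 0}, {"dx": 0, "dy": 0, "dz": 0, "turn": 0}])

```text
time: 32.22
tool_pos: [0.4556, -0.2249, 0.0286]
tcp_rot: [-3.059, -0.716, 0.0]
wrist_force: [-2.3, 0.4, 4.6]
width: 0.482
```

>>> jog_arm(motion=[{"dx": 0, "dy": 0, "dz": -0.05, "turn": 0}, {"dx": 0, "dy": 0, "dz": 0, "turn": 0}, {"dx": 0, "dy": 0, "dz": 0, "turn": 0}])

```text
time: 32.47
tool_pos: [0.4556, -0.225, 0.0286]
tcp_rot: [-3.059, -0.716, 0.001]
wrist_force: [-4.2, 1.4, 9.8]
width: 0.48
```

>>> jog_arm(motion=[{"dx": 0, "dy": 0, "dz": 0, "turn": 0}, {"dx": 0, "dy": 0, "dz": 0, "turn": 0}, {"dx": 0, "dy": 0, "dz": 0, "turn": 0}, {"dx": 0, "dy": 0, "dz": 0, "turn": 0}], fingers=4.8)

```text
time: 32.8
tool_pos: [0.4556, -0.2249, 0.0272]
tcp_rot: [3.059, 0.716, 0.0]
wrist_force: [-0.1, 1.2, 0.5]
width: 0.561
```

>>> jog_arm(motion=[{"dx": 0, "dy": 0, "dz": 0, "turn": 0}, {"dx": 0, "dy": 0, "dz": 0, "turn": 0}, {"dx": 0, "dy": 0, "dz": 0, "turn": 0}, {"dx": 0, "dy": 0, "dz": 0.5, "turn": 0}, {"dx": 0, "dy": 0, "dz": 1, "turn": 0}, {"dx": 0, "dy": 0, "dz": 2, "turn": 0}, {"dx": 0, "dy": 0, "dz": 2, "turn": 0}, {"dx": 0, "dy": 0, "dz": 2, "turn": 0}, {"dx": 0, "dy": 0, "dz": 2, "turn": 0}, {"dx": 0, "dy": 0, "dz": 2, "turn": 0}, {"dx": 0, "dy": 0, "dz": 1, "turn": 0}, {"dx": 0, "dy": 0, "dz": 0, "turn": 0}], fingers=7.0)

```text
time: 33.8
tool_pos: [0.4577, -0.2261, 0.1561]
tcp_rot: [3.054, 0.715, 0.008]
wrist_force: [1.0, -0.5, -0.4]
width: 0.821
```

>>> jog_arm(motion=[{"dx": -0.5, "dy": -1.5, "dz": 0.5, "turn": 0}, {"dx": -0.8, "dy": -3, "dz": 0.5, "turn": 0}, {"dx": -0.8, "dy": -3, "dz": 1, "turn": 0}, {"dx": -0.8, "dy": -3, "dz": 1, "turn": 0}, {"dx": -0.8, "dy": -3, "dz": 1, "turn": 0}, {"dx": -0.8, "dy": -3, "dz": 1, "turn": 0}, {"dx": -0.8, "dy": -3, "dz": 1, "turn": 0}, {"dx": -0.8, "dy": -3, "dz": 1, "turn": 0}, {"dx": -0.8, "dy": -3, "dz": 0, "turn": 0}, {"dx": -0.8, "dy": -3, "dz": 0, "turn": 0}, {"dx": -0.5, "dy": -1.5, "dz": 0, "turn": 0}, {"dx": 0, "dy": 0, "dz": 0, "turn": 0}])

```text
time: 34.8
tool_pos: [0.3718, -0.5273, 0.2206]
tcp_rot: [-3.059, -0.711, 0.002]
wrist_force: [-0.0, 0.5, 0.3]
width: 0.819
```

Run:
```python
from h import *
print(bot.read_state()["joint_vel"].round(3))
ims=[]
for n in("top","side"):
    i=viewer.camera_info(n);p,d=viewer.read_camera(n);ims.append(p[:,:,::-1])
    if n=="top":
        for c,s,ce,m in blobs(p):
            z=np.median(d[m]);X=i["R"].T@(np.array([(ce[0]-i["cx"])/f(i)*z,(ce[1]-i["cy"])/f(i)*z,z])-i["t"]);print(c,s[4],X.round(4))
cv2.imwrite("pics/fin.png",cv2.resize(np.hstack(ims),(800,300)))
```

```text
[ 0.043 -0.032  0.044  0.036  0.027  0.032]
red 588 [ 0.6766 -0.2213  0.0081]
red 159 [ 0.6789 -0.2285  0.0847]
red 192 [0.4497 0.0597 0.0808]
yellow 950 [0.6584 0.2145 0.0101]
green 698 [ 0.4587 -0.2156  0.0081]
green 173 [ 0.4545 -0.2249  0.0847]
blue 2139 [0.8341 0.2202 0.0128]
blue 105 [ 0.5948 -0.4802  0.0828]
blue 1023 [ 0.5688 -0.159   0.0101]
blue 188 [0.5738 0.1467 0.0806]
```

View pics/fin.png

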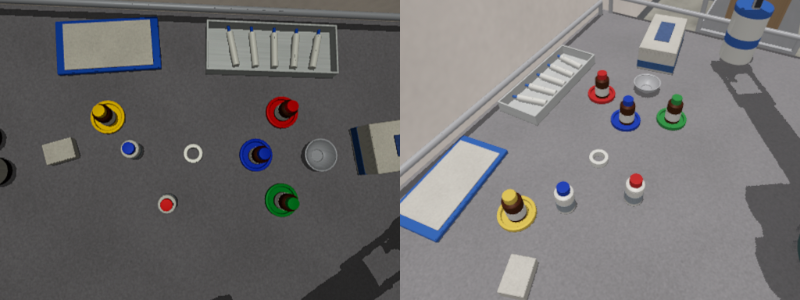

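All four bottles are in their dishes, cap tops are at 0.085 (0.004 + 0.080 expected), and the white bottles are unmoved to 0.1 mm. Handing in.

```bash
python3 -c "
from workcell import bot
print(bot.finish_job())"
```

```text
the job is handed in; nothing more can be done
None
```

I stood the four brown bottles in the dishes matching their caps, in the order red, blue, yellow, green, and handed the job in at about 35 s. Each was lowered the last few millimetres in steps of 1 mm or less until 6–10 N of contact showed at the wrist, then released.

**Last checks**
- **Upright and centred:** the top and side pictures show all four upright in their dishes. The red and green caps measure 84.7 mm high against 84 mm expected, within about 2 mm of the dish centres. The blue and yellow caps merged with their dishes in the colour mask, so I judged those two by eye and by the release position.
- **White bottles:** both measured within about 0.2 mm of where they started.
- **Arm:** it was well clear of everything when I handed in, and no check failed.
- **Disagreement:** the side camera put cap centres 3–5 mm (up to about 10 mm for yellow) away from the top camera, because it sees the sides of the caps. I used the top and wrist views.

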